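# Find where the teaspoon box's sliding tray binds

### The job

The upper tray of the wooden teaspoon box sticks somewhere on its ledges and I want to wax the place. Slide the tray from its end of the box towards the other end until you feel it bind, without forcing it into the tight spot, then ease it back about 20 mm and let go, so that the sticky stretch lies bare just ahead of the tray. Leave the cups, the sugar tin and the spoon caddy where they stand.

Things in the scene. Friction and masses are not known exactly. Their poses are not given: they have to be found in the camera images.
- teabox: Open two-tier teaspoon box of pale wood, 230 (x) x 440 (y) x 90 mm high, walls 10 mm, on rubber feet; it does not move. Origin: centre of its underside; z up, y along its length from the tray's home end (-y) to the other end. Inside each long wall a ledge, top 48 mm up, carries the sliding tray. An unseen swelling of a ledge makes the tight spot, met after 75 to 230 mm of tray travel.
- tray (a joint): Upper tray's travel along the box's +y: 0 m at the home end, 0.25 m at the other end; stays where left. Sliding freely takes a steady 2 to 3 N. From the start of the tight spot the drag climbs 2 to 3 N per mm going in (about half coming out); a push of 7 to 10 N is clear binding, over 20 N is forcing it.
- tray_floor (a point): Centre of the upper tray's floor, upper face, 53 mm over the box's underside; axes as the box's. Pale wood tray 206 (x) x 170 (y) x 40 mm high, walls 6 mm, rim 35 mm above this point. A 6 mm divider, 28 mm high, runs along y in the middle and leaves two empty compartments 94 (x) x 158 mm (y), centred 50 mm to either side in x. It can be pushed from inside against an end wall.
- tray_lead (a point): Middle of the tray's leading (+y) end, at its underside, 85 mm from the tray's centre along y; axes as the box's.
- cup_a: Bystander: white porcelain cup with dots, 82 mm wide, 70 mm high, with a handle; origin at the centre of its foot.
- cup_b: Bystander: the other cup, the same.
- sugar_tin: Bystander: stainless steel sugar tin with lid and knob, 89 mm wide, 116 mm high; origin at the centre of its base.
- spoon_caddy: Bystander: silver teaspoon caddy, 68 mm wide, 85 mm high, spoons and honey dipper standing up to 155 mm; origin at the centre of its base.

How it is judged:
By the outcome, as a careful person would: the job done as asked, in the order asked, and still so for the second after the job is handed in, with the robot touching nothing.
It also fails if it takes over 61 s, if anything falls off the work surface, if the arm or the gripper's body presses on something with over 40 N, if the wrist force passes 120 N, or if a joint passes its speed limit or range.

### The arm

A 6-joint arm with a two-finger parallel gripper is mounted at the origin on the work surface. World frame = base frame: x ahead of the robot, y to its left, z up, the work surface at z = 0. Lengths are in m, angles in degrees, forces in N, time in s.
With the tool pointing down it reaches from about 0.325 to 0.9 m from the base axis. Payload 6.1 kg.
Tool frame: the origin (TCP) lies at the very end of the fingers, on their centre line; the grasp point (between the pads) lies 19 mm behind it; z points along the fingers, x is the direction in which the jaws open and shut, and the axes are right-handed (so a half turn about z gives the same grasp; the last joint's range is limited). The gripper opens to 87 mm and grips with 3 to 60 N. Pads are 19 mm wide; open, the fingers measure 117 mm over their backs; the gripper's body (75 mm by 190 mm) begins 51 mm behind the grasp point.
Start: joints at [61.702, 12.628, 87.462, -0, 79.91, -7.225], TCP at [0.225, 0.583, 0.223] pointing down, gripper open.
Joint ranges: [-170.65, 170.65], [-52.31, 119.04], [5.05, 147.46], [-71.25, 251.25], [11.57, 151.72], [-153.62, 153.62]. Speed limits (degrees/s): [147.25, 147.25, 172.46, 180, 180, 180].

### API

Orientations are given as [roll, pitch, yaw] about the fixed x, y, z axes, in that order (R = Rz(yaw) Ry(pitch) Rx(roll)).
In Python, from rig import arm gives the robot as it stands.
- The arm moves only by the tool carry_out, never from a script. Its arguments are lists of equal length, an entry for each row: "grip": the closure, from -1 (fully open) to 1 (shut), so that 0 is half open; "translation": the shift along the tool's x, y, z in m, a list of three; "dr": the turn, a rotation vector about the tool's x, y, z in degrees, a list of three. A call has 1 to 10 rows; each row shifts and turns the pose as measured when the row begins, along the tool's axes as they then stand; what a row does not reach is not made up. A row lasts 1/8 s, in which the tool goes at most 62.5 mm and 10.7 degrees, less where a joint would pass 70% of its speed; a pose out of reach is approached as far as the arm can. A call with a gripper value outside its range is refused whole. The fingers move at their own pace and stop on an object; "grip_force" is the grip in N (left out, the last holds). Time passes only in rows, so rows that do not move let the fingers close. It gives the time, the measured TCP pose, the force and the opening at its end, in the units of the state.
- arm.observe(): the state, without advancing time (a new reading comes with each control period).
- arm.grab_frame(name): name is "scene" or "top" or "wrist"; returns a dict with "pixels" (400x640x3 uint8, red, green, blue), "intrinsics" (3x3 intrinsics, pixels), "extrinsics" (4x4, takes a point from world to camera coordinates); the wrist camera has in their place "hand_eye" (4x4, takes a point from camera to tool coordinates, whose origin is the TCP and whose axes are the tool frame's). Camera axes: x right, y down, z forward; pixel columns grow to the right and rows downward; lengths in m; the calibration is good to about 2 mm. The wrist camera is an equidistant fisheye: a pixel r from the principal point sees the ray r / f radians off the axis. A picture is of the moment at which its call begins: read the wrist's pose just before it. There is no depth.
- arm.job_done(): hands the job in, once; it reports no verdict.
The state is a dict: "t": time; "q": joint angles; "qvel": joint speeds; "tau": joint torques, N m; "tcp_pos": TCP position; "tool_rot": TCP orientation; "contact_force": force on the tool from outside, world axes, zero at the start; "ft_torque": the same for the moment, N m; "gripper_width": finger opening in m.
Only numpy, scipy, OpenCV 4.12 (cv2) and the standard library are available. Lean on these libraries where they do the work, as an engineer would, in place of code of your own. Each camera call takes 0.05 s, during which the arm holds its last target.

## Working session

There is one attempt and no reset: what is moved stays moved. The work goes in short steps, Python scripts to look and compute and a tool call to move; the robot and the scene stay as the last step left them, time stands still between calls to the robot, and variables do not carry over. Pictures are saved under pics/ and viewed, and the job is handed in when it is done.

Besides the shell and the picture viewer there is one more tool, called after ">>>" by a JSON object that holds its "method" and its "body", one argument or row to a line. carry_out: Moves the arm, as the interface text tells. Its arguments: {"type":"object","properties":{"grip":{"type":"array"},"translation":{"type":"array"},"dr":{"type":"array"},"grip_force":{"type":"number"}},"required":["grip","translation","dr"]}

```bash
ls; mkdir -p pics; python3 - <<'E'
from rig import arm
import cv2,numpy as np
s=arm.observe()
for k,v in s.items(): print(k,np.round(v,4).tolist())
for n in("scene","top","wrist"):
    f=arm.grab_frame(n); cv2.imwrite(f"pics/{n}0.png",f["pixels"][:,:,::-1])
    for k in f:
        if k!="pixels": print(n,k,np.round(f[k],4).tolist())
E
```

```text
pics
t 0.0
q [61.7008, 12.676, 87.5253, 0.0009, 79.9118, -7.2254]
qvel [-0.1222, 0.1067, -0.0433, -0.0364, 0.0409, 0.0127]
tau [0.0004, -49.4624, -38.7372, 0.07, 0.0575, -0.0001]
tcp_pos [0.2244, 0.5826, 0.2214]
tool_rot [-179.9849, 0.1121, 68.926]
contact_force [-0.277, -0.5555, -0.3142]
ft_torque [-0.009, 0.0057, 0.0436]
gripper_width 0.0874
scene intrinsics [[500.8332, 0.0, 326.5787], [0.0, 500.8332, 197.7483], [0.0, 0.0, 1.0]]
scene extrinsics [[-0.1542, 0.988, 0.0045, 0.0655], [0.8506, 0.1351, -0.5082, -0.4471], [-0.5027, -0.0745, -0.8612, 1.6097], [0.0, 0.0, 0.0, 1.0]]
top intrinsics [[443.3862, 0.0, 326.4686], [0.0, 443.3862, 199.0228], [0.0, 0.0, 1.0]]
top extrinsics [[0.0193, -0.9998, 0.0054, 0.0261], [-0.9961, -0.0197, -0.0865, 0.5764], [0.0866, -0.0037, -0.9962, 1.0386], [0.0, 0.0, 0.0, 1.0]]
wrist intrinsics [[309.7069, 0.0, 323.1327], [0.0, 309.7069, 203.0342], [0.0, 0.0, 1.0]]
wrist hand_eye [[1.0, -0.0006, 0.0002, -0.0011], [0.0005, 0.961, 0.2767, -0.0746], [-0.0003, -0.2767, 0.961, -0.1609], [0.0, 0.0, 0.0, 1.0]]
```

View pics/scene0.png

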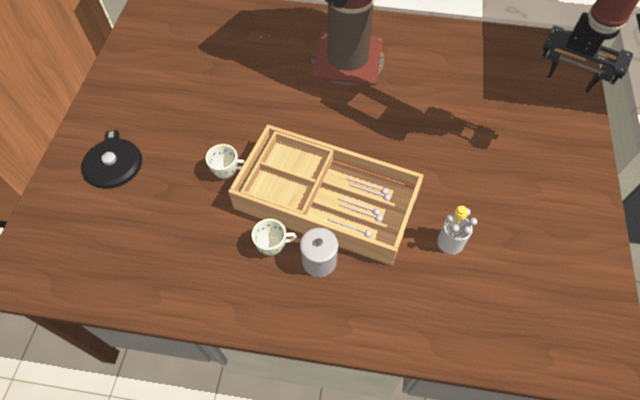

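View pics/top0.png

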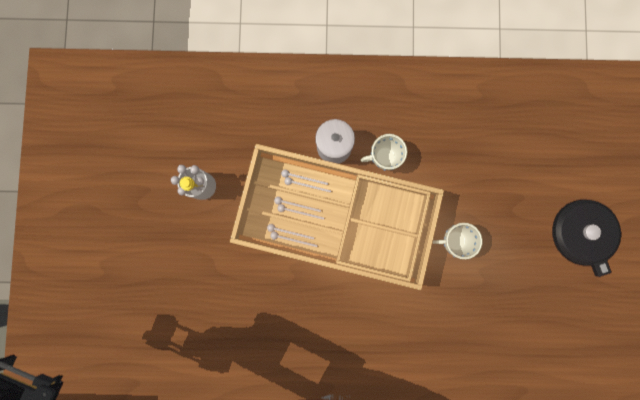

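View pics/wrist0.png

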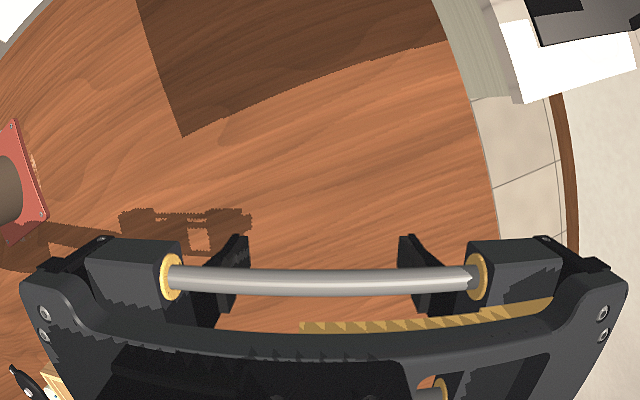

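The top view shows the box from about (232,240) to (441,190), with the tray at its right end (-y world). The cups are at (389,152) and (463,240), the tin at (335,140) and the caddy at (195,184). I'll enlarge it to read the box corners.

```bash
python3 - <<'E'
import cv2
im=cv2.imread("pics/top0.png")
cv2.imwrite("pics/topc.png",cv2.resize(im[110:300,220:500],None,fx=2.85,fy=2.85,interpolation=cv2.INTER_CUBIC))
im=cv2.imread("pics/scene0.png")
cv2.imwrite("pics/scenec.png",cv2.resize(im[115:285,200:480],None,fx=2.85,fy=2.85,interpolation=cv2.INTER_CUBIC))
E
```

```text
(no output)
```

View pics/topc.png

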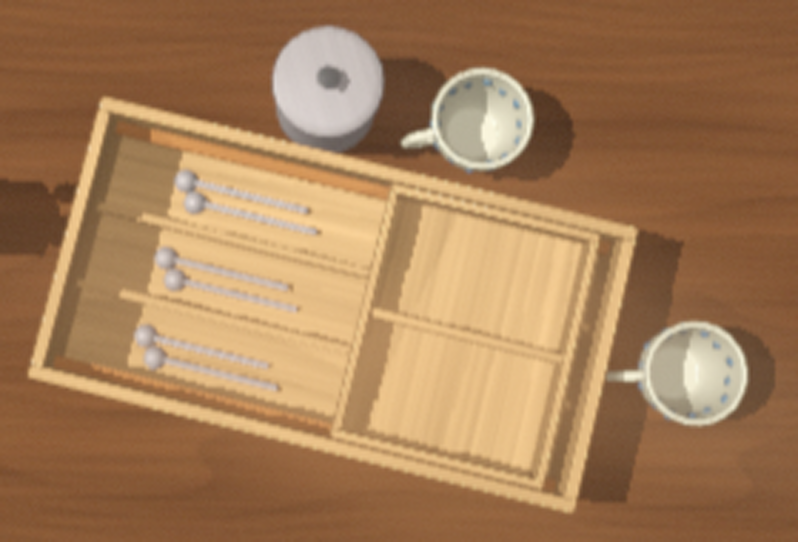

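View pics/scenec.png

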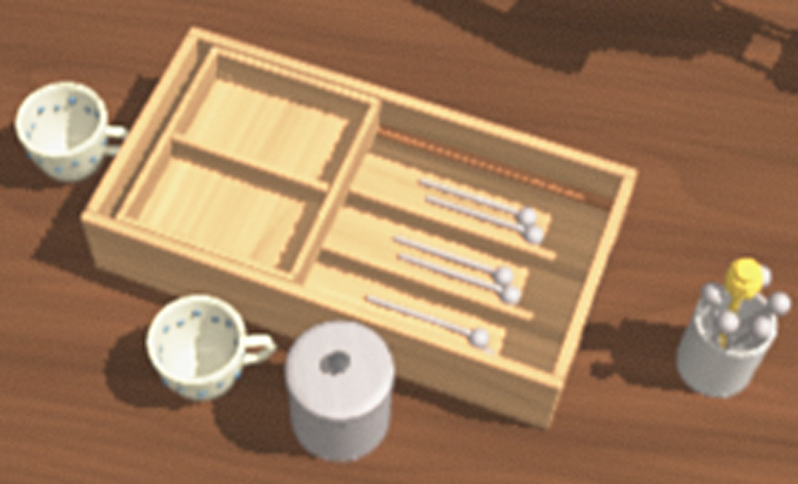

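```bash
cat > h.py <<'E'
from rig import arm
import numpy as np,cv2
from scipy.optimize import least_squares
def proj(f,P):
    E=f["extrinsics"];p=P@E[:3,:3].T+E[:3,3];q=p@f["intrinsics"].T;return q[:,:2]/q[:,2:]
def back(f,uv,z):
    E=f["extrinsics"];R,t=E[:3,:3],E[:3,3];c=-R.T@t
    d=R.T@np.linalg.inv(f["intrinsics"])@np.array([*uv,1.]);return c+d*(z-c[2])/d[2]
E
python3 - <<'E'
from h import *
ft=arm.grab_frame("top");fs=arm.grab_frame("scene")
T=np.array([[104,98],[636,232],[574,510],[31,376]])/2.85+[220,110]
S=np.array([[558,383],[84,215],[196,30],[636,172]])/2.85+[200,115]
# box local corners: far end=+y. top image up = world +x, left=+y
for z in(.09,.096,.1):
    print(z,[np.round(back(ft,u,z)[:2],4).tolist() for u in T],[np.round(back(fs,u,z)[:2],4).tolist() for u in S])
L=np.array([[.115,.22],[.115,-.22],[-.115,-.22],[-.115,.22]])
def W(p,L,z):
    c,s=np.cos(p[2]),np.sin(p[2]);return np.c_[L@np.array([[c,s],[-s,c]])+p[:2],np.full(len(L),z)]
def res(p):
    P=W(p,L,p[3]);return np.r_[(proj(ft,P)-T).ravel(),(proj(fs,P)-S).ravel()]
r=least_squares(res,[.55,0,.2,.096]);print(r.x,np.degrees(r.x[2]),np.round(r.fun,1))
p=r.x
# tray rim lead corners and trail corners (outer), top crop
Tt=np.array([[397,188],[335,436],[598,240],[541,486]])/2.85+[220,110]
c,s=np.cos(p[2]),np.sin(p[2]);R=np.array([[c,-s],[s,c]])
for u in Tt: print("tray local",np.round(R.T@(back(ft,u,p[3]-.002)[:2]-p[:2]),4))
for n,u in dict(tin=(335,140),caddy=(188,184)).items():print(n,np.round(R.T@(back(ft,u,.11)[:2]-p[:2]),3))
E
```

```text
0.09 [[0.6917, 0.1991], [0.5926, -0.2254], [0.3745, -0.1765], [0.4699, 0.2489]] [[0.6888, 0.2045], [0.5928, -0.2196], [0.376, -0.1664], [0.4717, 0.2559]]
0.096 [[0.6904, 0.1981], [0.592, -0.2238], [0.3751, -0.1751], [0.47, 0.2476]] [[0.6917, 0.204], [0.5962, -0.2177], [0.3806, -0.1648], [0.4758, 0.2552]]
0.1 [[0.6896, 0.1975], [0.5915, -0.2228], [0.3756, -0.1743], [0.4701, 0.2468]] [[0.6936, 0.2037], [0.5985, -0.2165], [0.3837, -0.1638], [0.4785, 0.2546]]
[ 0.53088444  0.01427963 -0.22490628  0.08489251] -12.886180770871439 [-1.4  0.3 -0.4 -0.3 -1.4  1.9 -2.   0.9 -1.   2.1 -2.2  1.1 -2.3 -1.
 -0.9 -0.2]
tray local [ 0.103  -0.0282]
tray local [-0.0998 -0.0272]
tray local [ 0.1012 -0.1936]
tray local [-0.0985 -0.1932]
tin [0.164 0.045]
caddy [-0.01   0.336]
```

>>> {"method": "carry_out", "body": {
  "grip": [-1, -1, -1, -1, -1, -1, -1, -1, -1, -1],
  "translation": [
    [0, 0, 0],
    [-0.044, 0.03, 0],
    [-0.044, 0.03, 0],
    [-0.044, 0.03, 0],
    [-0.044, 0.03, 0],
    [-0.044, 0.03, 0],
    [-0.044, 0.03, 0],
    [-0.044, 0.03, 0],
    [-0.044, 0.03, 0],
    [-0.044, 0.03, 0]
  ],
  "dr": [
    [0, 0, -8.2],
    [0, 0, 0],
    [0, 0, 0],
    [0, 0, 0],
    [0, 0, 0],
    [0, 0, 0],
    [0, 0, 0],
    [0, 0, 0],
    [0, 0, 0],
    [0, 0, 0]
  ]
}}

```text
t: 1.5
tcp_pos: [0.4057, 0.1274, 0.2217]
tool_rot: [179.8, 0.0, 77.9]
contact_force: [1.8, 0.3, 0.2]
gripper_width: 0.0867
```

>>> {"method": "carry_out", "body": {
  "grip": [-1, -1, -1, -1],
  "translation": [
    [-0.038, 0.028, 0],
    [-0.038, 0.028, 0],
    [-0.038, 0.028, 0.02],
    [0, 0, 0]
  ],
  "dr": [
    [0, 0, 0.8],
    [0, 0, 0],
    [0, 0, 0],
    [0, 0, 0]
  ]
}}

```text
t: 2.0
tcp_pos: [0.465, -0.0103, 0.2025]
tool_rot: [179.6, -0.0, 76.7]
contact_force: [0.0, 0.9, 1.1]
gripper_width: 0.0874
```

```bash
python3 - <<'E'
from h import *
s=arm.observe();print(s["t"],s["tcp_pos"],s["tool_rot"],s["contact_force"])
for n in("wrist","top"):
    f=arm.grab_frame(n);im=f["pixels"][:,:,::-1]
    if n=="top": im=cv2.resize(im[110:300,220:500],None,fx=2.85,fy=2.85,interpolation=cv2.INTER_CUBIC)
    cv2.imwrite(f"pics/{n}1.png",im)
E
```

```text
2.0 [ 0.46501042 -0.01029956  0.20254259] [ 1.79611434e+02 -9.72827227e-03  7.67059204e+01] [0.02724718 0.92097874 1.0894836 ]
```

View pics/wrist1.png

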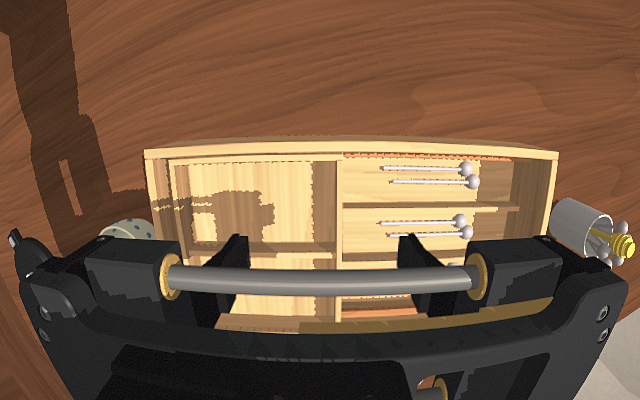

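View pics/top1.png

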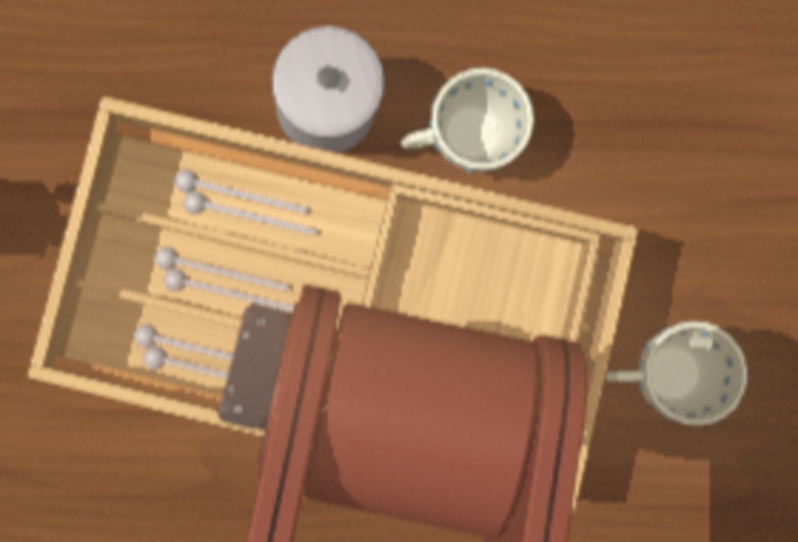

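```bash
cat >> h.py <<'E'
from scipy.spatial.transform import Rotation as Ro
def wback(f,s,uv,z):
    K=f["intrinsics"];d=(np.array(uv)-K[:2,2])/K[0,0];th=np.hypot(*d);u=np.r_[np.sin(th)*d/max(th,1e-9),np.cos(th)]
    H=f["hand_eye"];R=Ro.from_euler("xyz",s["tool_rot"],degrees=True).as_matrix()
    c=R@H[:3,3]+s["tcp_pos"];v=R@H[:3,:3]@u
    return c+v*(z-c[2])/v[2]
E
python3 - <<'E'
from h import *
s=arm.observe();f=arm.grab_frame("wrist")
cv2.imwrite("pics/wc.png",cv2.resize(f["pixels"][130:330,130:570,::-1],None,fx=1.8,fy=1.8,interpolation=cv2.INTER_CUBIC)[:, :])
R=Ro.from_euler("xyz",s["tool_rot"],degrees=True).as_matrix()
for n,uv,z in [("boxcornerHome",(145,150),.094),("boxcornerFar",(558,151),.094),("wall top",(339,165),.092),("wall mid",(338,250),.092)]:
    w=wback(f,s,uv,z);print(n,np.round(w,4),np.round(R.T@(w-s["tcp_pos"]),4))
E
```

```text
boxcornerHome [ 0.3765 -0.1677  0.094 ] [-0.1758 -0.0511  0.1094]
boxcornerFar [0.47   0.2516 0.094 ] [ 0.2538 -0.0554  0.1099]
wall top [0.4386 0.0116 0.092 ] [ 0.013  -0.0314  0.1118]
wall mid [ 0.5193 -0.007   0.092 ] [0.0132 0.0514 0.1126]
```

View pics/wc.png

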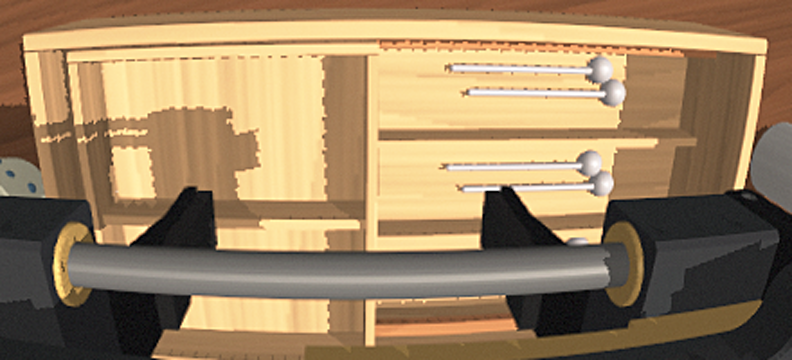

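>>> {"method": "carry_out", "body": {
  "grip": [-1, -1, -1, -1, -1],
  "translation": [
    [0.012, 0, 0.02],
    [0, 0, 0.03],
    [0, 0, 0.03],
    [0, 0, 0.02],
    [0, 0, 0]
  ],
  "dr": [
    [0, 0, 0],
    [0, 0, 0],
    [0, 0, 0],
    [0, 0, 0],
    [0, 0, 0]
  ]
}}

```text
t: 2.78
tcp_pos: [0.4703, 0.0114, 0.1061]
tool_rot: [179.0, -0.2, 77.5]
contact_force: [-0.4, 0.6, 0.7]
gripper_width: 0.0873
```

```bash
python3 - <<'E'
from h import *
s=arm.observe();print(s["t"],s["tcp_pos"],s["tool_rot"],s["contact_force"])
f=arm.grab_frame("wrist");cv2.imwrite("pics/wrist2.png",f["pixels"][:,:,::-1])
f=arm.grab_frame("scene");cv2.imwrite("pics/scene2.png",cv2.resize(f["pixels"][60:285,200:480,::-1],None,fx=2.6,fy=2.6,interpolation=cv2.INTER_CUBIC))
E
```

```text
2.775 [0.47028695 0.0113788  0.10610831] [179.04301156  -0.1952099   77.5218896 ] [-0.40783934  0.59864591  0.7412482 ]
```

View pics/wrist2.png

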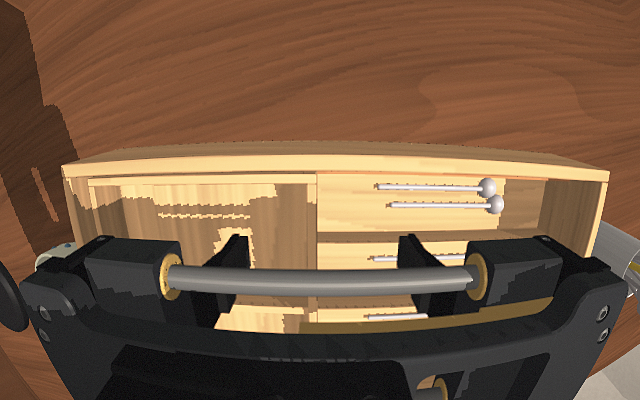

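View pics/scene2.png

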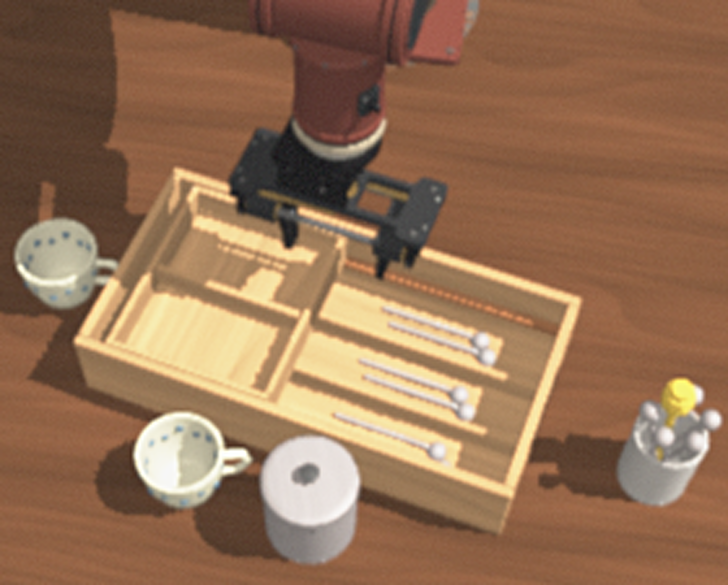

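>>> {"method": "carry_out", "body": {
  "grip": [-1, -1, -1, -1],
  "translation": [
    [-0.005, -0.002, 0.015],
    [0, 0, 0.017],
    [0, 0, 0],
    [0, 0, 0]
  ],
  "dr": [
    [0.8, 0, 0.4],
    [0, 0, 0],
    [0, 0, 0],
    [0, 0, 0]
  ]
}}

```text
t: 3.38
tcp_pos: [0.4708, 0.0061, 0.076]
tool_rot: [179.5, -0.2, 77.1]
contact_force: [-0.5, -0.1, -0.1]
gripper_width: 0.087
```

```bash
python3 - <<'E'
from h import *
s=arm.observe();print(s["t"],s["tcp_pos"],s["tool_rot"],s["contact_force"])
f=arm.grab_frame("wrist");cv2.imwrite("pics/wrist3.png",f["pixels"][:,:,::-1])
f=arm.grab_frame("scene");cv2.imwrite("pics/scene3.png",cv2.resize(f["pixels"][80:260,220:440,::-1],None,fx=3.3,fy=3.3,interpolation=cv2.INTER_CUBIC))
E
```

```text
3.375 [0.47077409 0.00611997 0.07599098] [179.47210085  -0.22903925  77.09330364] [-0.54464612 -0.06623345 -0.05368156]
```

View pics/wrist3.png

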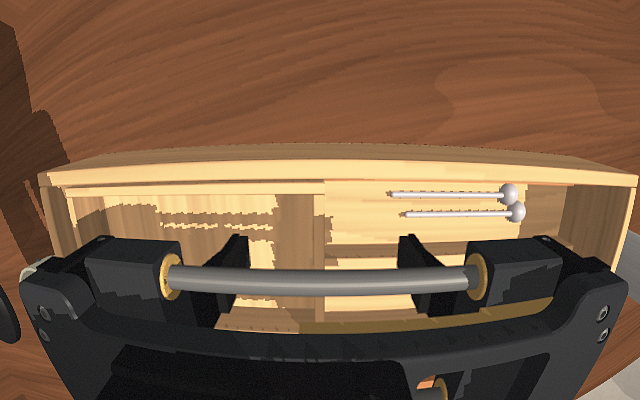

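View pics/scene3.png

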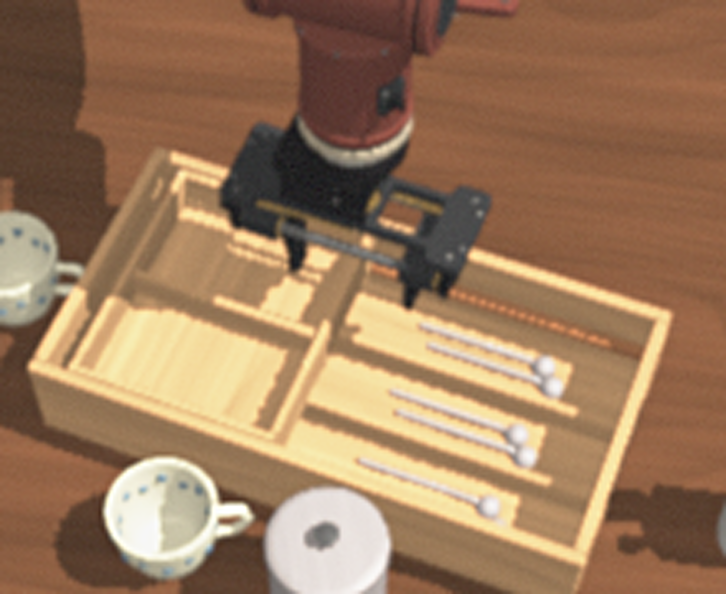

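>>> {"method": "carry_out", "body": {
  "grip": [1, 1, 1, 1, 1, 1, 1, 1],
  "translation": [
    [0, 0, 0],
    [0, 0, 0],
    [0, 0, 0],
    [0, 0, 0],
    [0, 0, 0],
    [0, 0, 0],
    [0, 0, 0],
    [0, 0, 0]
  ],
  "dr": [
    [0, 0, 0],
    [0, 0, 0],
    [0, 0, 0],
    [0, 0, 0],
    [0, 0, 0],
    [0, 0, 0],
    [0, 0, 0],
    [0, 0, 0]
  ],
  "grip_force": 12
}}

```text
t: 4.47
tcp_pos: [0.4715, 0.0061, 0.0771]
tool_rot: [179.4, -0.2, 77.1]
contact_force: [-0.5, -0.9, 0.5]
gripper_width: 0.0151
```

```bash
python3 - <<'E'
from h import *
s=arm.observe();print(s["t"],s["tcp_pos"],s["tool_rot"],s["contact_force"],s["gripper_width"])
f=arm.grab_frame("scene");cv2.imwrite("pics/scene4.png",cv2.resize(f["pixels"][80:260,220:440,::-1],None,fx=3.3,fy=3.3,interpolation=cv2.INTER_CUBIC))
E
```

```text
4.475 [0.4714831  0.00606419 0.07709974] [179.35860932  -0.23597584  77.10013685] [-0.5029595  -0.87165623  0.4648201 ] 0.01507379485778392
```

View pics/scene4.png

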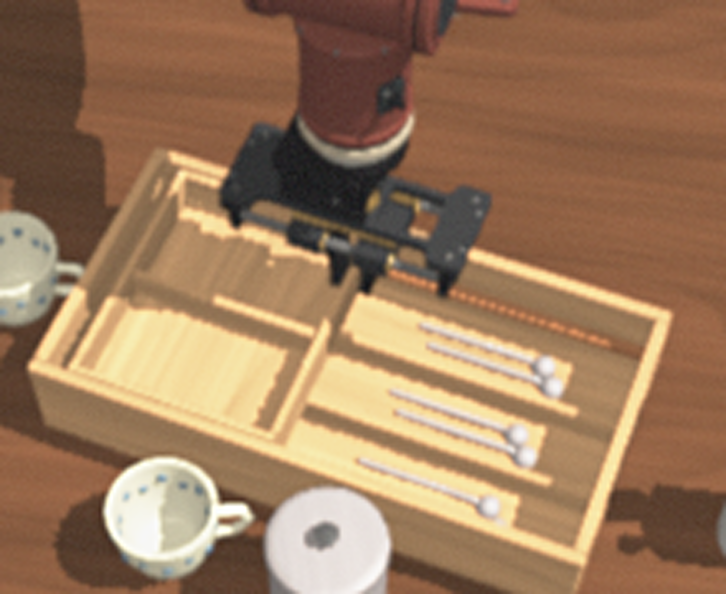

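Still closing (15 mm); the fingers straddle the wall nicely. A few more rows.

>>> {"method": "carry_out", "body": {
  "grip": [1, 1, 1, 1],
  "translation": [
    [0, 0, 0],
    [0, 0, 0],
    [0, 0, 0],
    [0, 0, 0]
  ],
  "dr": [
    [0, 0, 0],
    [0, 0, 0],
    [0, 0, 0],
    [0, 0, 0]
  ]
}}

```text
t: 5.03
tcp_pos: [0.4714, 0.0058, 0.0771]
tool_rot: [179.4, -0.2, 77.1]
contact_force: [0.2, -1.0, 0.4]
gripper_width: 0.0057
```

>>> {"method": "carry_out", "body": {
  "grip": [1, 1, 1, 1, 1, 1, 1, 1, 1, 1],
  "translation": [
    [0.003, 0, 0],
    [0.004, 0, 0],
    [0.004, 0, 0],
    [0.004, 0, 0],
    [0.004, 0, 0],
    [0.004, 0, 0],
    [0.004, 0, 0],
    [0.004, 0, 0],
    [0.004, 0, 0],
    [0.002, 0, 0]
  ],
  "dr": [
    [0, 0, 0],
    [0, 0, 0],
    [0, 0, 0],
    [0, 0, 0],
    [0, 0, 0],
    [0, 0, 0],
    [0, 0, 0],
    [0, 0, 0],
    [0, 0, 0],
    [0, 0, 0]
  ]
}}

```text
t: 6.28
tcp_pos: [0.4801, 0.0439, 0.0771]
tool_rot: [179.4, -0.1, 77.1]
contact_force: [-0.6, -2.2, 0.5]
gripper_width: 0.0059
```

```bash
python3 - <<'E'
from h import *
s=arm.observe();print(s["t"],s["tcp_pos"],s["tool_rot"],s["contact_force"],s["gripper_width"])
f=arm.grab_frame("top");cv2.imwrite("pics/top5.png",cv2.resize(f["pixels"][110:300,220:500,::-1],None,fx=2.85,fy=2.85,interpolation=cv2.INTER_CUBIC))
E
```

```text
6.275 [0.48010792 0.0439111  0.07708369] [ 1.79370815e+02 -1.37489543e-01  7.71226315e+01] [-0.62172266 -2.2077433   0.48503868] 0.005862333521842186
```

View pics/top5.png

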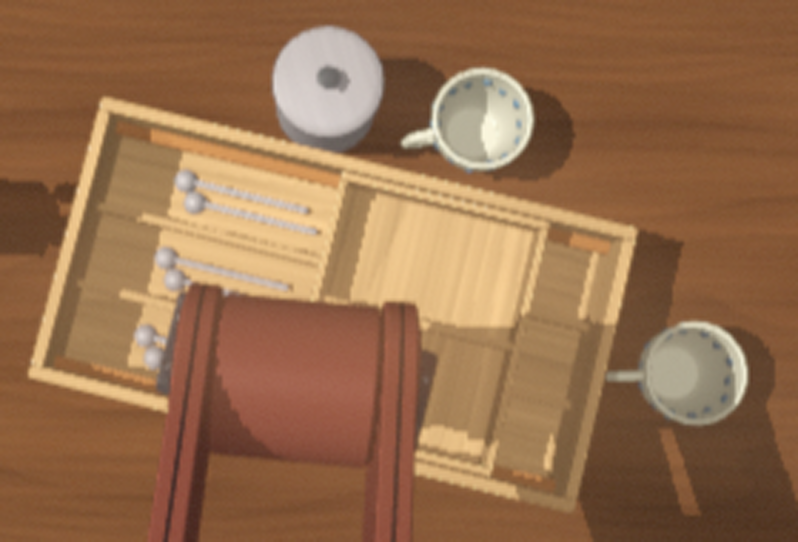

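>>> {"method": "carry_out", "body": {
  "grip": [1, 1, 1, 1],
  "translation": [
    [0.003, 0, 0],
    [0.003, 0, 0],
    [0.003, 0, 0],
    [0.003, 0, 0]
  ],
  "dr": [
    [0, 0, 0],
    [0, 0, 0],
    [0, 0, 0],
    [0, 0, 0]
  ]
}}

```text
t: 6.82
tcp_pos: [0.4829, 0.0563, 0.0771]
tool_rot: [179.4, -0.1, 77.1]
contact_force: [-0.6, -2.4, -0.2]
gripper_width: 0.0057
```

>>> {"method": "carry_out", "body": {
  "grip": [1, 1],
  "translation": [
    [0.002, 0, 0],
    [0.002, 0, 0]
  ],
  "dr": [
    [0, 0, 0],
    [0, 0, 0]
  ]
}}

```text
t: 7.08
tcp_pos: [0.4839, 0.0605, 0.0771]
tool_rot: [179.4, -0.1, 77.1]
contact_force: [-0.4, -1.4, 0.3]
gripper_width: 0.0061
```

>>> {"method": "carry_out", "body": {
  "grip": [1, 1],
  "translation": [
    [0.002, 0, 0],
    [0.002, 0, 0]
  ],
  "dr": [
    [0, 0, 0],
    [0, 0, 0]
  ]
}}

```text
t: 7.32
tcp_pos: [0.4849, 0.0647, 0.0771]
tool_rot: [179.4, -0.1, 77.1]
contact_force: [0.2, -3.5, -0.8]
gripper_width: 0.0057
```

>>> {"method": "carry_out", "body": {
  "grip": [1, 1],
  "translation": [
    [0.002, 0, 0],
    [0.002, 0, 0]
  ],
  "dr": [
    [0, 0, 0],
    [0, 0, 0]
  ]
}}

```text
t: 7.58
tcp_pos: [0.4855, 0.0678, 0.0771]
tool_rot: [179.4, -0.0, 77.1]
contact_force: [-2.5, -7.1, 1.8]
gripper_width: 0.0057
```

Force is climbing. I'll hold for a row to confirm it isn't a transient.

>>> {"method": "carry_out", "body": {
  "grip": [1],
  "translation": [
    [0, 0, 0]
  ],
  "dr": [
    [0, 0, 0]
  ]
}}

```text
t: 7.7
tcp_pos: [0.4856, 0.0679, 0.0771]
tool_rot: [179.4, -0.0, 77.1]
contact_force: [0.1, -0.5, -0.1]
gripper_width: 0.0059
```

>>> {"method": "carry_out", "body": {
  "grip": [1],
  "translation": [
    [0.001, 0, 0]
  ],
  "dr": [
    [0, 0, 0]
  ]
}}

```text
t: 7.82
tcp_pos: [0.4857, 0.0683, 0.0771]
tool_rot: [179.4, 0.1, 77.1]
contact_force: [-2.0, -8.0, 0.7]
gripper_width: 0.0058
```

8.2 N along the slide with only 0.4 mm gained, so it is clearly binding. Easing back 20 mm.

>>> {"method": "carry_out", "body": {
  "grip": [1, 1, 1, 1, 1, 1, 1],
  "translation": [
    [-0.003, 0, 0],
    [-0.003, 0, 0],
    [-0.003, 0, 0],
    [-0.003, 0, 0],
    [-0.003, 0, 0],
    [-0.003, 0, 0],
    [-0.001, 0, 0]
  ],
  "dr": [
    [0, 0, 0],
    [0, 0, 0],
    [0, 0, 0],
    [0, 0, 0],
    [0, 0, 0],
    [0, 0, 0],
    [0, 0, 0]
  ]
}}

```text
t: 8.7
tcp_pos: [0.4818, 0.0512, 0.0771]
tool_rot: [179.4, -0.2, 77.1]
contact_force: [0.7, 1.9, -1.1]
gripper_width: 0.0058
```

>>> {"method": "carry_out", "body": {
  "grip": [1, 1, 1],
  "translation": [
    [-0.0015, 0, 0],
    [-0.001, 0, 0],
    [0, 0, 0]
  ],
  "dr": [
    [0, 0, 0],
    [0, 0, 0],
    [0, 0, 0]
  ]
}}

```text
t: 9.07
tcp_pos: [0.4811, 0.0485, 0.0771]
tool_rot: [179.4, -0.2, 77.1]
contact_force: [1.2, 1.3, -1.6]
gripper_width: 0.0058
```

>>> {"method": "carry_out", "body": {
  "grip": [-0.2, -0.2, -0.2, -0.2, -0.2, -0.2],
  "translation": [
    [0, 0, 0],
    [0, 0, 0],
    [0, 0, 0],
    [0, 0, 0],
    [0, 0, 0],
    [0, 0, 0]
  ],
  "dr": [
    [0, 0, 0],
    [0, 0, 0],
    [0, 0, 0],
    [0, 0, 0],
    [0, 0, 0],
    [0, 0, 0]
  ]
}}

```text
t: 9.82
tcp_pos: [0.4808, 0.0477, 0.0772]
tool_rot: [179.4, -0.1, 77.1]
contact_force: [-0.2, -0.4, 0.5]
gripper_width: 0.0506
```

>>> {"method": "carry_out", "body": {
  "grip": [-0.2, -0.2, -0.2, -0.2, -0.2, -0.2, -0.2, -0.2, -0.2],
  "translation": [
    [0, 0, -0.02],
    [0, 0, -0.03],
    [0, 0, -0.04],
    [0, 0, -0.04],
    [0, -0.02, -0.04],
    [0, -0.03, 0],
    [0, -0.03, 0],
    [0, 0, 0],
    [0, 0, 0]
  ],
  "dr": [
    [0, 0, 0],
    [0, 0, 0],
    [0, 0, 0],
    [0, 0, 0],
    [0, 0, 0],
    [0, 0, 0],
    [0, 0, 0],
    [0, 0, 0],
    [0, 0, 0]
  ]
}}

```text
t: 10.95
tcp_pos: [0.3992, 0.0658, 0.2525]
tool_rot: [179.3, -0.2, 77.1]
contact_force: [-0.3, -1.0, -0.1]
gripper_width: 0.0523
```

```bash
python3 - <<'E'
from h import *
s=arm.observe();print(s["t"],s["tcp_pos"],s["tool_rot"],s["contact_force"],s["gripper_width"])
f=arm.grab_frame("top");cv2.imwrite("pics/top6.png",cv2.resize(f["pixels"][110:300,220:500,::-1],None,fx=2.85,fy=2.85,interpolation=cv2.INTER_CUBIC))
f=arm.grab_frame("scene");cv2.imwrite("pics/scene6.png",f["pixels"][:,:,::-1])
E
```

```text
10.95 [0.39918024 0.06581438 0.25250871] [ 1.79321598e+02 -1.57548698e-01  7.70891586e+01] [-0.32239393 -1.01244135 -0.10442429] 0.052314868530139357
```

View pics/top6.png

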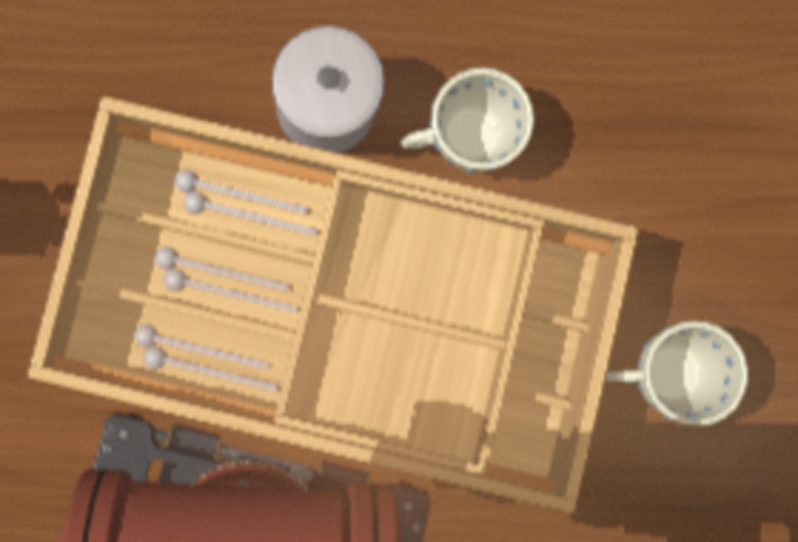

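View pics/scene6.png

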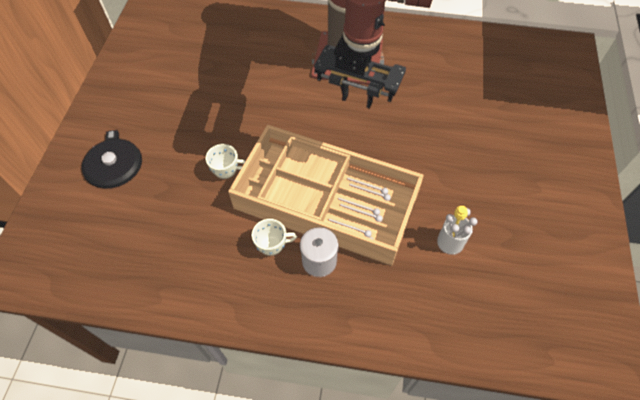

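The top view shows the tray's leading end at about (341,178), down from (397,188): roughly 43 mm, matching the TCP. The cups, tin and caddy are at the same pixels, and the gripper is clear.

```bash
python3 -c "
from rig import arm
print(arm.job_done())"
```

```text
the job is handed in; nothing more can be done
None
```

The tray is eased back about 20 mm from where it bound, with the sticky stretch bare just ahead of it, and I've handed the job in.

- **Binding:** I gripped the tray's leading wall and slid it about 63 mm at a steady 2–3 N. The push then climbed to 7.5 N, and a second 1 mm nudge gave 8.2 N with only 0.4 mm gained, so I stopped there. That is at roughly 77–83 mm of travel from the home end.
- **Easing back:** By the tool position I drew the tray back 20.3 mm. I then let go and lifted clear at about 11 s.
- **Last checks:** The final top picture shows the tray about 43 mm beyond where it started, which matches the tool readings. The cups, sugar tin and caddy look unmoved, and the gripper touches nothing.
- **Uncertainties:** The gripper shifted about 0.8 mm as it opened, so the tray's final position is only good to about a millimetre. The two fixed cameras put the box about 5 mm apart, so the travel figure from the home end is only good to a few millimetres.

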